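Dock the vial tray in the reader's clip bracket

ROBOT

A 6-joint arm with a two-finger parallel gripper is mounted at the origin on the work surface. World frame = base frame: x ahead of the robot, y to its left, z up, the work surface at z = 0. Lengths are in m, angles in rad, forces in N, time in s.
With the tool pointing down it reaches from about 0.3 to 0.775 m from the base axis. Payload 14.6 kg.
Tool frame: the origin (TCP) lies midway between the tips of the shut fingers; the grasp point (between the pads) lies 19 mm behind it; z points along the fingers, y is the line along which they close (so a half turn about z gives the same grasp; the last joint's range is limited). The gripper opens to 85 mm and grips with 20 to 120 N. Pads are 22 mm wide; open, the fingers measure 114 mm over their backs; the gripper's body (76 mm by 85 mm) begins 54 mm behind the grasp point. The pads swing forward as they close: fully open they stand 13 mm farther back than shut.
Start: joints at [-1.215, 0.3, 1.521, -0, 1.321, -0.067], TCP at [0.226, -0.502, 0.231] pointing down, gripper open.
Joint ranges: [-3.03, 3.03], [-0.79, 2.21], [0.23, 2.52], [-1.04, 4.18], [0, 3.07], [-2.55, 2.55]. Speed limits (rad/s): [2.22, 2.22, 2.57, 3.14, 3.14, 3.14].

INTERFACE

Orientations are given as a unit quaternion [x, y, z, w].
In Python, from station import r, camera, order gives the robot as it stands.
- The arm moves only by the tool arm_command, never from a script. Its argument "moves" is a list of rows, each a list of 3 entries, a list of its own where there are three numbers: the shift along the tool's x, y, z in units of 25 mm (1.0 is 25 mm), then the turn about the tool's z in units of 5 degrees (1.0 is 5 degrees), then the opening, from 0 (shut) to 1 (fully open). A call has 1 to 12 rows; each row shifts and turns the commanded pose from where the row before left it, along the tool's axes as they then stand; what a row does not reach is not made up. A row lasts 1/10 s, in which the tool goes at most 50 mm and 8.59 degrees, less where a joint would pass 70% of its speed; a pose out of reach is approached as far as the arm can. A call is refused whole if a number of a shift passes 1 or a number of a turn 1, either way. A call with a gripper value outside its range is refused whole. The fingers move at their own pace and stop on an object; "squeeze" is the grip in N (left out, the last holds). Time passes only in rows, so rows that do not move let the fingers close. It gives the time, the measured TCP pose, the force, the opening and the grip force at its end, in the units of the state.
- r.get_obs(): the state, without advancing time (a new reading comes with each control period).
- camera(name): name is "scene" or "top" or "wrist"; returns a dict with "pixels" (384x512x3 uint8, blue, green, red), "mtx" (3x3 intrinsics, pixels), "rvec" (rotation vector, rad) and "tvec" (3), from world to camera coordinates, as OpenCV has them; the wrist camera has in their place "T_tool_cam" (4x4, takes a point from camera to tool coordinates, whose origin is the TCP and whose axes are the flange's). Camera axes: x right, y down, z forward; pixel columns grow to the right and rows downward; lengths in m; the calibration is good to about 2 mm. A picture is of the moment at which its call begins: read the wrist's pose just before it. There is no depth.
- order.job_done(): hands the job in; it is judged then, once.
The state is a dict: "time": time; "qpos": joint angles; "joint_vel": joint speeds; "effort": joint torques, N m; "tcp_pos": TCP position; "orientation": TCP orientation; "ft_force": force on the tool from outside, world axes, zero at the start; "torque": the same for the moment, N m; "opening": opening from 0.0 (shut) to 1.0 (fully open); "gripper_force": force on a finger pad.
Only numpy, scipy, OpenCV 4.12 (cv2) and the standard library are available. Lean on these libraries where they do the work, as an engineer would, in place of code of your own. Each camera call takes 0.05 s, during which the arm holds its last target. There are 200 camera calls.

TASK

Stand the amber bottle and the white bottle upright in the green spill tray, out of the way of the reader. Slide the blue vial tray along the bench, never lifting or tipping it, nose first into the reader's bracket until it lies flat against the back stop and both spring clips have snapped in behind its ears. Leave everything else on the bench where it stands.

Things in the scene. Friction and masses are not known exactly. Their poses are not given: they have to be found in the camera images.
- tray: Loose blue vial tray flat on the bench, about 0.35 kg, 12 thick. Origin on its underside; +x points to its nose, the end that enters the bracket, z up. Body x = -60 (rear) to +50 (nose), y = -65 to +65. Two ears, 10 thick, jut out from |y| = 65 to 80 at x = 0 to 40, front corners rounded 8, rear 5. Ten short capped vials fixed on its nose half (x = 12 to 47, |y| < 57) reach 34 above the bench.
- well (a point): Centre, at the tray's top face, of the rectangular finger well that goes right through the tray behind the vials: tray x = -38 to +2, y = -35 to +35 (40 by 70). Fingertips put down into it can push or drag the tray along. Axes as the tray's.
- bracket: Smooth aluminium docking bracket fixed before a white and blue reader. Origin on the bench, +x the direction of insertion: the seated tray has the same position and yaw. Back stop (30 high) at x = 50, touched by the seated tray's nose; the reader (200 wide, 90 high) stands behind it, x = 60 to 210. No floor: the tray slides on the bench. The seated tray's rear 38 mm stay outside the slots.
- mouth (a point): Middle of the bracket's mouth, on the bench at bracket x = -48. On each side is a slot for an ear: outer wall with inner face at |y| = 83 from bracket x = -22 to 50, under a lip (|y| = 70 to 93, x = -22 to 50, underside 14, top 18 above the bench). Before x = -22 the walls flare outward, to |y| = 106 at x = -48.
- clip_left (a joint): Sprung copper clip in the slot wall on the +y side: an upright round nose, radius 8, at bracket x = -4, y = 85, slippery. Value 0 at rest, nose 6 inside the wall; grows (m) as it is pushed outward. A passing ear pushes it to about 0.003; it snaps back near 0 behind the ear of the seated tray. 2.4 N at rest, 0.6 N more per mm: sliding the tray past both takes about 8 to 15 N.
- clip_right (a joint): The same clip on the bracket's -y side.
- amber_bottle: Loose amber bottle with a white cap, 105 high, straight body 44 diameter up to 60 high, neck above, about 0.16 kg. Origin at the centre of its underside, z up. One of the two bottles starts in the bracket's bay, the other in front of its mouth.
- white_bottle: Loose white bottle with an orange label and white cap, 100 high, straight body 52 diameter up to 60 high, neck above, about 0.18 kg. Origin at the centre of its underside, z up.
- spill_tray: Fixed green open spill tray, outer 84 (x) by 180 (y), rim 14 high, walls and floor 4 thick; origin at the centre of its underside. Room for both bottles side by side along its y, at about y = -42 and +42.
- dropper_a: White dropper bottle with a red tip, 28 diameter, 74 high, 60 g; leave alone. Origin under its centre. Stands beside the way into the bracket.
- dropper_b: Orange dropper bottle with a red tip, 28 diameter, 74 high, 60 g; leave alone. Origin under its centre. Stands beside the way into the bracket.
- weight: Brass weight with a small knob, 40 diameter, 37 high, 350 g; leave alone. Origin under its centre. Stands on the robot's side of the way from the tray to the bracket.
- petri_dish: Glass petri dish, 76 diameter, 16 high; leave alone. Origin under its centre.
- tube_rack: Round white test tube rack, 124 diameter, 110 high with tubes; leave alone. Origin under its centre.
- big_jar: White jar with an orange label, 68 diameter, 100 high; leave alone. Origin under its centre.
- beaker: Glass beaker, 70 diameter, 85 high; leave alone. Origin under its centre.
Things that resemble listed ones, but are neither listed nor needed, are in the scene too. What is shaped like the white_bottle but red is not meant.

How it is judged:
By the outcome, as a careful person would: the job done as asked, in the order asked, and still so for the second after the job is handed in, with the robot touching nothing.
It also fails if it takes over 72 s, if anything falls off the work surface, if the arm or the gripper's body presses on something with over 40 N, if the wrist force passes 120 N, or if a joint passes its speed limit or range.

## Working session

There is one attempt and no reset: what is moved stays moved. The work goes in short steps, Python scripts to look and compute and a tool call to move; the robot and the scene stay as the last step left them, time stands still between calls to the robot, and variables do not carry over. Pictures are saved under pics/ and viewed, at most 10 in all, crops included, and the job is handed in when it is done.

Besides the shell and the picture viewer there is one more tool, called after ">>>" as a command line: name --argument value ..., lists and objects as JSON in quotes. arm_command: Moves the arm, as the interface text tells. Its arguments: {"type":"object","properties":{"moves":{"type":"array","items":{"type":"array"}},"squeeze":{"type":"number"}},"required":["moves"]}

```bash
ls; mkdir -p pics; python3 - <<'E'
from station import r,camera
import cv2,numpy as np
o=r.get_obs();print(o['time'],o['tcp_pos'],o['orientation'],o['opening'])
for n in ['top','scene']:
    c=camera(n);cv2.imwrite(f'pics/{n}0.png',c['pixels']);np.savez(f'{n}0.npz',**c)
    R=cv2.Rodrigues(np.array(c['rvec'],float))[0];print(n,c['mtx'],(-R.T@np.ravel(c['tvec'])),R)
E
```

```text
pics
0.0 [ 0.22557047 -0.50135703  0.23069052] [ 9.77743047e-01  2.09805092e-01 -9.96520449e-05 -5.88799220e-04] 1.0008907080125358
top [[371.28300177   0.         256.81870408]
 [  0.         371.28300177 193.37604133]
 [  0.           0.           1.        ]] [0.48289657 0.08178141 0.99955339] [[ 0.00526301 -0.9998018   0.01920046]
 [-0.99659141 -0.00682495 -0.08221298]
 [ 0.08232772 -0.01870232 -0.99642981]]
scene [[463.11668739   0.         245.27493151]
 [  0.         463.11668739 195.34386421]
 [  0.           0.           1.        ]] [ 1.38880623 -0.3297783   0.80085167] [[ 4.54393981e-01  8.90800818e-01 -1.13259957e-04]
 [ 5.60212777e-01 -2.85861176e-01 -7.77460631e-01]
 [-6.92594943e-01  3.53209982e-01 -6.28931597e-01]]
```

View pics/top0.png

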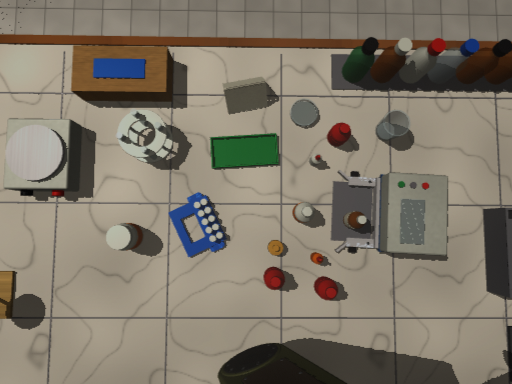

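View pics/scene0.png

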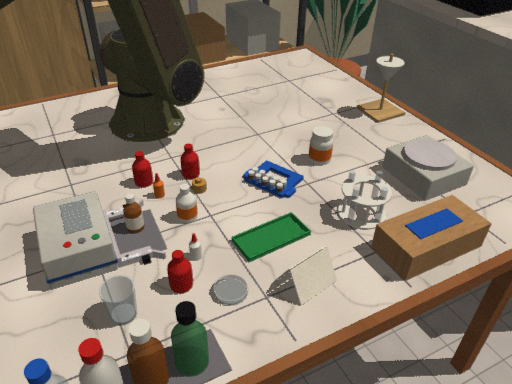

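The top view has world -y to the right and +x up. The amber bottle is at (357,221) in the bay. The white bottle is at (303,212) in front of the mouth, the tray at (198,225), the spill tray at (245,151), the droppers at (316,160) and (318,258), and the weight at (275,248).

Candidates for white_bottle are (303,212), the big jar at (122,237), and the red ones at (340,133), (274,278) and (326,288). Only (303,212) is white with an orange label and stands in front of the mouth. I'll confirm that in a crop and measure.

```bash
cat > h.py <<'E'
import cv2,numpy as np
def ray(c,uv,z):
    R=cv2.Rodrigues(np.array(c['rvec'],float))[0];C=-R.T@np.ravel(c['tvec'])
    uv=np.atleast_2d(np.array(uv,float));d=np.c_[uv,np.ones(len(uv))]@np.linalg.inv(c['mtx']).T@R
    return C+d*((z-C[2])/d[:,2])[:,None]
def proj(c,P): return cv2.projectPoints(np.array(P,float).reshape(-1,1,3),np.array(c['rvec'],float),np.array(c['tvec'],float),c['mtx'],None)[0].reshape(-1,2)
def blobs(m,amin=15):
    n,l,s,ce=cv2.connectedComponentsWithStats(m.astype(np.uint8))
    return [(l==i,s[i,4],ce[i]) for i in range(1,n) if s[i,4]>=amin]
E
python3 - <<'E'
from h import *
c=dict(np.load('top0.npz'));s=dict(np.load('scene0.npz'))
im=c['pixels'];hsv=cv2.cvtColor(im,cv2.COLOR_BGR2HSV);H,S,V=[hsv[...,i].astype(int) for i in range(3)]
print('blue')
for m,a,ce in blobs((H>100)&(H<130)&(S>120)&(V>60),80):
    b=cv2.boxPoints(cv2.minAreaRect(np.argwhere(m)[:,::-1].astype(np.float32)));print(a,ce.round(),ray(c,b,.012)[:,:2].round(3).tolist())
print('green')
for m,a,ce in blobs((H>50)&(H<85)&(S>120)&(V>50),300):
    b=cv2.boxPoints(cv2.minAreaRect(np.argwhere(m)[:,::-1].astype(np.float32)));p=ray(c,b,.014);print(a,ce.round(),p[:,:2].round(3).tolist(),p.mean(0).round(3))
# big crop
x0,y0,x1,y1=260,110,455,265
cv2.imwrite('pics/crop0.png',cv2.resize(im[y0:y1,x0:x1],None,fx=3.8,fy=3.8,interpolation=cv2.INTER_CUBIC))
# scene caps: white bottle
E
```

```text
blue
181 [470.  45.] [[0.97, -0.501], [1.008, -0.51], [0.999, -0.558], [0.961, -0.549]]
973 [119.  68.] [[0.929, 0.512], [0.931, 0.374], [0.88, 0.372], [0.879, 0.51]]
1156 [193. 227.] [[0.529, 0.305], [0.573, 0.205], [0.427, 0.14], [0.385, 0.239]]
green
1872 [245. 151.] [[0.715, 0.189], [0.728, 0.012], [0.646, 0.007], [0.633, 0.183]] [0.681 0.098 0.014]
```

View pics/crop0.png

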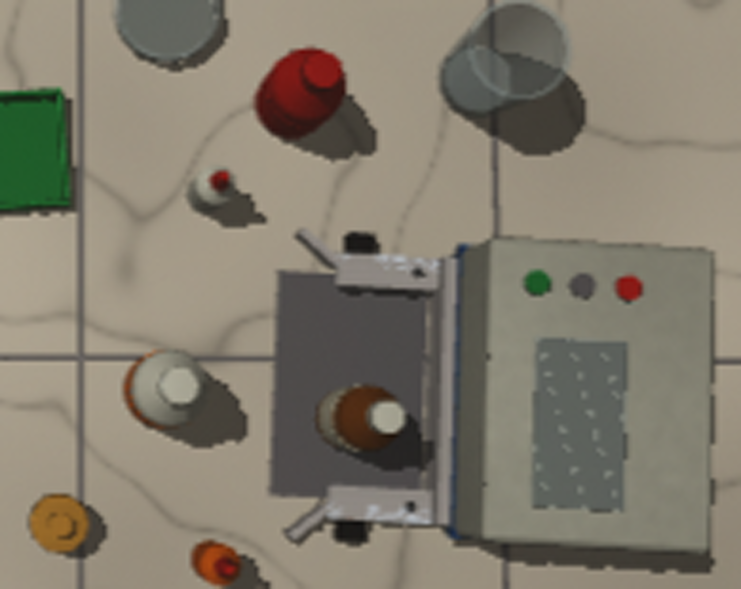

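The crop confirms it: the white bottle with the orange label has its cap at crop (180,385), which is pixel (307,211). The amber cap is at crop (388,417), pixel (362,220). The lips' mouth ends are at crop (336,270) and (327,502). Next I compute poses.

```bash
python3 - <<'E'
from h import *
c=dict(np.load('top0.npz'));s=dict(np.load('scene0.npz'))
f=lambda u,v:[260+(u-1.4)/3.8,110+(v-1.4)/3.8]
im=c['pixels'];hsv=cv2.cvtColor(im,cv2.COLOR_BGR2HSV);H,S,V=[hsv[...,i].astype(int) for i in range(3)]
W=ray(c,f(180,385),.1)[0];A=ray(c,f(388,417),.105)[0];print('white',W.round(4),'amber',A.round(4))
# tie to scene: project
print(proj(s,[W,A]).round(1))
L=ray(c,[f(338,254),f(335,287),f(330,487),f(325,516)],.018);print('lip mouth ends',L.round(4).tolist())
for n,uv,z in [('drA',(220,181),.074),('drB',(227,567),.074),('weight',(60,523),.037)]:print(n,ray(c,f(*uv),z)[0].round(3))
# tray: vial caps (white) near, blue mask bounds
m=np.zeros(im.shape[:2],bool);m[190:260,165:230]=1
v=m&(S<60)&(V>190);
pts=[ce for _,a,ce in blobs(v,4)];print(len(pts),ray(c,pts,.034)[:,:2].round(4).tolist())
pat=im[185:262,160:235];cv2.imwrite('pics/tray0.png',cv2.resize(pat,None,fx=7,fy=7,interpolation=cv2.INTER_CUBIC))
E
```

```text
white [ 0.5152 -0.0572  0.1   ] amber [ 0.4955 -0.189   0.105 ]
[[182.8 186.3]
 [127.9 195.5]]
lip mouth ends [[0.6111, -0.182, 0.018], [0.5877, -0.1795, 0.018], [0.448, -0.1739, 0.018], [0.428, -0.1702, 0.018]]
drA [ 0.652 -0.089  0.074]
drB [ 0.398 -0.091  0.074]
weight [0.424 0.015 0.037]Traceback (most recent call last):
  File "<stdin>", line 13, in <module>
  File "h.py", line 4, in ray
    uv=np.atleast_2d(np.array(uv,float));d=np.c_[uv,np.ones(len(uv))]@np.linalg.inv(c['mtx']).T@R
                                           ~~~~~~~~~~~~~~~~~~~~~~~~~~^~~~~~~~~~~~~~~~~~~~~~~~~~
ValueError: matmul: Input operand 1 has a mismatch in its core dimension 0, with gufunc signature (n?,k),(k,m?)->(n?,m?) (size 3 is different from 1)
```

```bash
cat >> h.py <<'E'
def phi_of(q):
    from scipy.spatial.transform import Rotation as Ro
    M=Ro.from_quat(q).as_matrix();return np.degrees(np.arctan2(M[1,0],M[0,0]))
def go(start,*tg):
    """start (x,y,z,phi deg); prints for each target the constant row x N"""
    a=np.array(start,float)
    for t in tg:
        t=np.array(t,float);d=t-a;dphi=(d[3]+180)%360-180
        for N in range(1,40):
            u=-dphi/5/N;M=np.zeros((2,2))
            for k in range(N):
                p=np.radians(a[3]+dphi*k/N);M+=[[np.cos(p),np.sin(p)],[np.sin(p),-np.cos(p)]]
            s=np.r_[np.linalg.solve(M,d[:2]),-d[2]/N]/.025
            if max(abs(s))<=1 and abs(u)<=1: break
        print(f'N={N}',s.round(3).tolist(),round(u,3));a=t
def now():
    from station import r
    o=r.get_obs();return (*o['tcp_pos'],phi_of(o['orientation']))
E
python3 - <<'E'
from h import *
n=now();print(np.round(n,3))
go(n,(.5,-.17,.23,87))
c=dict(np.load('top0.npz'));im=c['pixels']
hsv=cv2.cvtColor(im,cv2.COLOR_BGR2HSV);H,S,V=[hsv[...,i].astype(int) for i in range(3)]
for nm,w,z in (('white',(300,205,316,217),.1),('amber',(354,213,370,226),.105)):
    m=np.zeros(S.shape,bool);m[w[1]:w[3],w[0]:w[2]]=1;m&=(S<70)&(V>150)
    for b,a,ce in blobs(m,10): print(nm,a,ce,ray(c,ce,z).round(4))
cv2.imwrite('pics/tray0.png',cv2.resize(im[185:262,160:235],None,fx=7,fy=7,interpolation=cv2.INTER_CUBIC))
E
```

```text
[ 0.226 -0.501  0.231 24.224]
N=19 [0.951, 0.06, 0.002] -0.661
white 15 [300.53333333 208.26666667] [[ 0.5217 -0.0415  0.1   ]]
white 65 [306.63076923 211.04615385] [[ 0.515  -0.0563  0.1   ]]
amber 46 [361.82608696 219.26086957] [[ 0.4958 -0.1892  0.105 ]]
```

View pics/tray0.png

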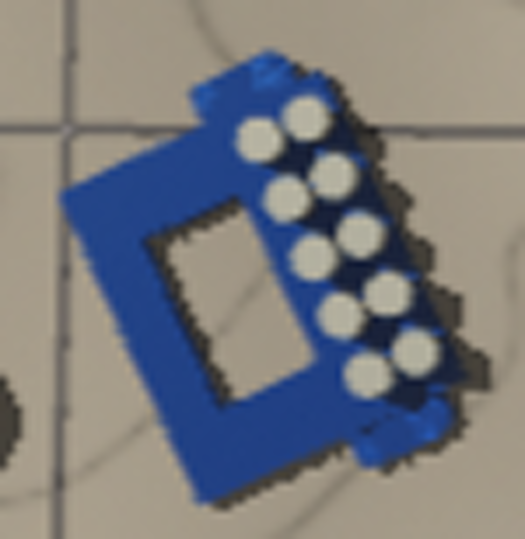

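The crop shows the tray with its nose to the right. The well corners are near crop (245,205), (318,355), (228,405) and (148,240), and the yaw is about -65°. Now I move to above the amber bottle.

>>> arm_command --moves '[[[0.95,0.06,0],-0.66,1],[[0.95,0.06,0],-0.66,1],[[0.95,0.06,0],-0.66,1],[[0.95,0.06,0],-0.66,1],[[0.95,0.06,0],-0.66,1],[[0.95,0.06,0],-0.66,1],[[0.95,0.06,0],-0.66,1],[[0.95,0.06,0],-0.66,1],[[0.95,0.06,0],-0.66,1],[[0.95,0.06,0],-0.66,1],[[0.95,0.06,0],-0.66,1],[[0.95,0.06,0],-0.66,1]]'

```text
time: 1.3
tcp_pos: [0.4444, -0.3254, 0.2309]
orientation: [0.848, 0.53, -0.0, -0.0]
ft_force: [0.1, -0.6, 0.3]
opening: 0.997
gripper_force: 0.0
```

>>> arm_command --moves '[[[0.95,0.06,0],-0.66,1],[[0.95,0.06,0],-0.66,1],[[0.95,0.06,0],-0.66,1],[[0.95,0.06,0],-0.66,1],[[0.95,0.06,0],-0.66,1],[[0.95,0.06,0],-0.66,1],[[0.95,0.06,0],-0.66,1],[[0,0,0],0,1],[[0,0,0],0,1]]' --squeeze 30

```text
time: 2.2
tcp_pos: [0.5002, -0.1707, 0.2311]
orientation: [0.726, 0.688, -0.0, -0.0]
ft_force: [0.5, 0.2, 0.1]
opening: 0.998
gripper_force: 0.0
```

```bash
cat >> h.py <<'E'
def wrist():
    """wrist picture as dict with world->camera rvec,tvec"""
    from station import r,camera
    from scipy.spatial.transform import Rotation as Ro
    o=r.get_obs();c=camera('wrist');T=np.eye(4);T[:3,:3]=Ro.from_quat(o['orientation']).as_matrix();T[:3,3]=o['tcp_pos']
    W=np.linalg.inv(T@np.array(c['T_tool_cam']));c['rvec']=cv2.Rodrigues(W[:3,:3])[0].ravel();c['tvec']=W[:3,3];return c
E
python3 - <<'E'
from h import *
print(np.round(now(),4));c=wrist();np.savez('w1.npz',**c);cv2.imwrite('pics/w1.png',c['pixels']);print(np.array(c['T_tool_cam']).round(3))
print(proj(c,[(.515,-.057,.1),(.4955,-.189,.105)]).round(0))
E
```

```text
[ 0.5002 -0.1707  0.2311 86.918 ]
[[-0.    -0.958 -0.288  0.074]
 [ 1.     0.    -0.    -0.   ]
 [ 0.    -0.288  0.958 -0.143]
 [ 0.     0.     0.     1.   ]]
[[265.  52.]
 [251. 199.]]
```

View pics/w1.png

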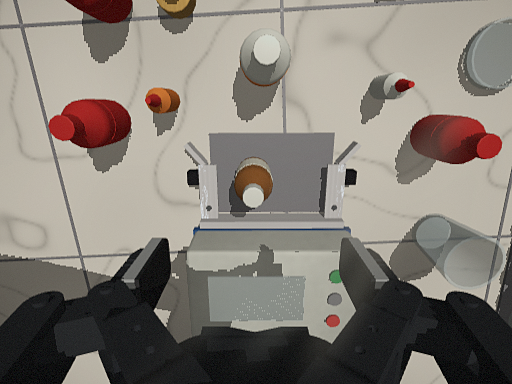

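The wrist view shows the white cap at (267,49) and the amber cap at (253,196), both within 3 px of the prediction. The lip mouth ends are at about (208,165) and (336,165). I compute positions and the approach.

```bash
python3 - <<'E'
from h import *
c=dict(np.load('w1.npz'));im=c['pixels'];g=cv2.cvtColor(im,cv2.COLOR_BGR2HSV)
for nm,w,z in (('white',(248,30,285,66),.1),('amber',(240,182,268,210),.105)):
    m=np.zeros(g.shape[:2],bool);m[w[1]:w[3],w[0]:w[2]]=1;m&=(g[...,1]<45)&(g[...,2]>170)
    for b,a,ce in blobs(m,60): print(nm,a,ce.round(1),ray(c,ce,z).round(4))
L=ray(c,[(201,166),(216,166),(327,165),(346,165)],.018);print(L.round(4).tolist())
cv2.imwrite('pics/br.png',cv2.resize(im[130:235,180:365],None,fx=4.3,fy=4.3,interpolation=cv2.INTER_CUBIC))
go(now(),(.4955,-.19,.2,87),(.4955,-.19,.038,87))
E
```

```text
white 968 [267.   44.5] [[ 0.5173 -0.0511  0.1   ]]
amber 332 [252.8 196.7] [[ 0.4975 -0.1866  0.105 ]]
[[0.4326, -0.1716, 0.018], [0.4515, -0.1726, 0.018], [0.5906, -0.1788, 0.018], [0.6144, -0.1801, 0.018]]
N=2 [-0.382, -0.072, 0.623] -0.013
N=7 [0.0, 0.0, 0.926] -0.0
```

View pics/br.png

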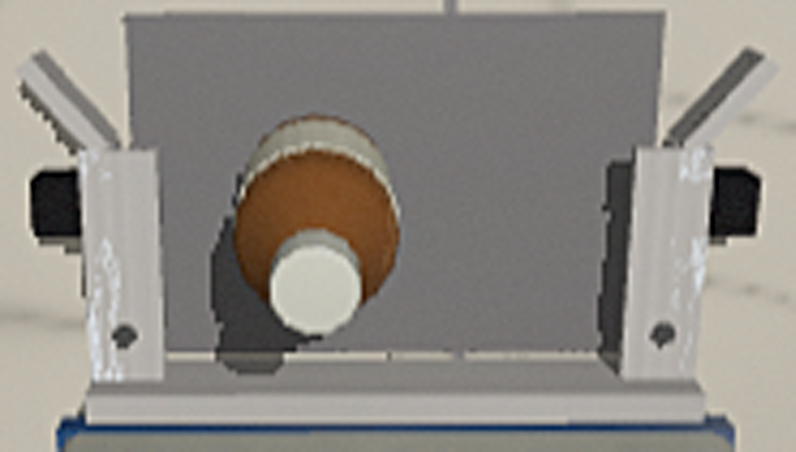

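The crop shows the lip fronts at crop (78,150)–(157,148) and (635,148)–(713,150), with the backs at v≈380. Now the grasp of the amber bottle.

>>> arm_command --moves '[[[-0.36,-0.08,0.6],0,1],[[-0.36,-0.08,0.6],0,1],[[0,0,0.93],0,1],[[0,0,0.93],0,1],[[0,0,0.93],0,1],[[0,0,0.93],0,1],[[0,0,0.93],0,1],[[0,0,0.93],0,1],[[0,0,0.93],0,1],[[0,0,0],0,1],[[0,0,0],0,0.3],[[0,0,0],0,0.3]]' --squeeze 30

```text
time: 3.45
tcp_pos: [0.4958, -0.1891, 0.0398]
orientation: [0.726, 0.688, 0.0, 0.001]
ft_force: [0.0, -1.1, 0.8]
opening: 0.693
gripper_force: 0.0
```

```bash
python3 - <<'E'
from h import *
c=dict(np.load('w1.npz'))
f=lambda u,v:[180+(u-1.65)/4.3,130+(v-1.65)/4.3]
P=ray(c,[f(78,150),f(157,148),f(635,148),f(713,150),f(92,382),f(162,380),f(622,380),f(704,380)],.018)[:,:2]
B=np.array([(-22,-93),(-22,-70),(-22,70),(-22,93),(50,-93),(50,-70),(50,70),(50,93)])/1e3
M,_=cv2.estimateAffinePartial2D(B,P,method=cv2.LMEDS);print(M,np.hypot(M[0,0],M[1,0]),np.degrees(np.arctan2(M[1,0],M[0,0])));print(((B@M[:,:2].T+M[:,2]-P)*1e3).round(1).tolist())
go((.497,-.188,.038,87),(.497,-.18,.188,87),(.684,.057,.188,90),(.684,.057,.05,90))
E
```

```text
Traceback (most recent call last):
cv2.error: OpenCV(4.12.0) /io/opencv/modules/calib3d/src/ptsetreg.cpp:1108: error: (-215:Assertion failed) count >= 0 && to.checkVector(2) == count in function 'estimateAffinePartial2D'
```

>>> arm_command --moves '[[[0,0,0],0,0.3],[[0,0,0],0,0.3],[[0,0,0],0,0.3],[[0,0,0],0,0.3],[[0,0,0],0,0.3]]' --squeeze 30

```text
time: 3.95
tcp_pos: [0.496, -0.1888, 0.0399]
orientation: [0.726, 0.688, 0.0, 0.001]
ft_force: [-0.4, 0.0, 6.2]
opening: 0.503
gripper_force: 29.8
```

```bash
python3 - <<'E'
from h import *
c=dict(np.load('w1.npz'))
f=lambda u,v:[180+(u-1.65)/4.3,130+(v-1.65)/4.3]
P=ray(c,[f(78,150),f(157,148),f(635,148),f(713,150),f(92,382),f(162,380),f(622,380),f(704,380)],.018)[:,:2].copy()
B=np.array([(-22,-93),(-22,-70),(-22,70),(-22,93),(50,-93),(50,-70),(50,70),(50,93)])/1e3
M,_=cv2.estimateAffinePartial2D(B,P,ransacReprojThreshold=.01);print(M,np.hypot(M[0,0],M[1,0]),np.degrees(np.arctan2(M[1,0],M[0,0])));print(((B@M[:,:2].T+M[:,2]-P)*1e3).round(1).tolist())
n=now();print(n)
go(n,(.497,-.185,.19,87),(.684,.057,.19,90),(.684,.057,.05,90))
E
```

```text
[[-0.05081688  1.0045356   0.5205779 ]
 [-1.0045356  -0.05081688 -0.19641568]] 1.0058201223145062 -92.89597773527193
[[-0.5, -0.2], [-0.5, -0.7], [1.0, -0.3], [1.4, 0.3], [-0.4, 0.4], [1.0, -0.3], [0.0, 0.2], [-2.1, 0.4]]
(np.float64(0.49599067502030947), np.float64(-0.1888091864755277), np.float64(0.039932810201169226), np.float64(86.92496558357523))
N=7 [0.022, 0.005, -0.858] -0.002
N=10 [0.989, 0.72, -0.0] -0.06
N=6 [0.0, 0.0, 0.933] -0.0
```

>>> arm_command --moves '[[[0,0,-0.86],0,0.3],[[0,0,-0.86],0,0.3],[[0,0,-0.86],0,0.3],[[0,0,-0.86],0,0.3],[[0,0,-0.86],0,0.3],[[0,0,-0.86],0,0.3],[[0,0,-0.86],0,0.3]]'

```text
time: 4.65
tcp_pos: [0.4952, -0.1884, 0.1906]
orientation: [0.726, 0.688, 0.0, 0.0]
ft_force: [-0.1, 0.4, -1.7]
opening: 0.502
gripper_force: 31.3
```

>>> arm_command --moves '[[[0.98,0.72,0],-0.06,0.3],[[0.98,0.72,0],-0.06,0.3],[[0.98,0.72,0],-0.06,0.3],[[0.98,0.72,0],-0.06,0.3],[[0.98,0.72,0],-0.06,0.3],[[0.98,0.72,0],-0.06,0.3],[[0.98,0.72,0],-0.06,0.3],[[0.98,0.72,0],-0.06,0.3],[[0.98,0.72,0],-0.06,0.3],[[0.98,0.72,0],-0.06,0.3],[[0,0,0],0,0.3]]'

```text
time: 5.75
tcp_pos: [0.6835, 0.054, 0.1889]
orientation: [0.707, 0.708, 0.0, -0.0]
ft_force: [0.6, -0.5, -0.9]
opening: 0.5
gripper_force: 31.4
```

```bash
python3 - <<'E'
from h import *
n=now();print(np.round(n,4))
c=wrist();np.savez('w2.npz',**c);im=c['pixels'];g=cv2.cvtColor(im,cv2.COLOR_BGR2HSV)
m=(g[...,0]>50)&(g[...,0]<85)&(g[...,1]>120)&(g[...,2]>50)
for b,a,ce in blobs(m,2000):
    q=cv2.boxPoints(cv2.minAreaRect(np.argwhere(b)[:,::-1].astype(np.float32)));p=ray(c,q,.014);print(q.round(),p.round(3)[:,:2].tolist(),p.mean(0).round(4))
cv2.imwrite('pics/w2.png',im)
go(n,(.684,.057,.05,90))
E
```

```text
[6.83500e-01 5.40000e-02 1.88900e-01 9.00973e+01]
[[207.  35.]
 [290.  32.]
 [295. 202.]
 [212. 205.]] [[0.636, 0.191], [0.718, 0.193], [0.731, 0.016], [0.634, 0.012]] [0.6797 0.1028 0.014 ]
N=6 [0.02, 0.003, 0.926] 0.003
```

View pics/w2.png

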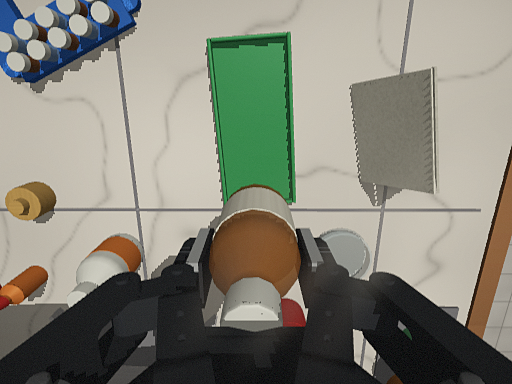

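The amber bottle is held upright, and the spill tray spans pixels (207,35) to (295,203), so its centre is about (0.681,0.10). Lower and release.

>>> arm_command --moves '[[[0.02,0,0.95],0,0.3],[[0.02,0,0.95],0,0.3],[[0.02,0,0.95],0,0.3],[[0.02,0,0.95],0,0.3],[[0.02,0,0.9],0,0.3],[[0.02,0,0.8],0,0.3],[[0,0,0.3],0,0.3],[[0,0,0],0,0.3]]'

```text
time: 6.6
tcp_pos: [0.6825, 0.0533, 0.0445]
orientation: [0.708, 0.706, 0.0, 0.0]
ft_force: [0.2, 0.4, -1.4]
opening: 0.503
gripper_force: 31.1
```

```bash
python3 -c "
from h import *
n=now();print(np.round(n,4))"
```

```text
[6.82500e-01 5.33000e-02 4.45000e-02 8.98831e+01]
```

>>> arm_command --moves '[[[0,0,0],0,0.7],[[0,0,0],0,1],[[0,0,0],0,1],[[0,0,0],0,1],[[0,0,-0.5],0,1],[[0,0,-0.9],0,1],[[0,0,-0.9],0,1],[[0,0,-0.9],0,1],[[0,0,-0.9],0,1],[[0,0,-0.9],0,1],[[0,0,-0.9],0,1],[[0,0,0],0,1]]'

```text
time: 7.8
tcp_pos: [0.6837, 0.0541, 0.1963]
orientation: [0.708, 0.707, 0.002, 0.002]
ft_force: [0.5, 0.4, 0.9]
opening: 1.0
gripper_force: 0.0
```

```bash
python3 - <<'E'
from h import *
n=now();print(np.round(n,4))
go(n,(.516,-.055,.19,87),(.516,-.055,.036,87))
E
```

```text
[6.83700e-01 5.41000e-02 1.96300e-01 8.99276e+01]
N=7 [-0.645, -0.943, 0.036] 0.084
N=7 [0.0, 0.0, 0.88] -0.0
```

>>> arm_command --moves '[[[-0.65,-0.94,0.04],0.08,1],[[-0.65,-0.94,0.04],0.08,1],[[-0.65,-0.94,0.04],0.08,1],[[-0.65,-0.94,0.04],0.08,1],[[-0.65,-0.94,0.04],0.08,1],[[-0.65,-0.94,0.04],0.08,1],[[-0.65,-0.94,0.04],0.08,1],[[0,0,0],0,1],[[0,0,0],0,1]]'

```text
time: 8.7
tcp_pos: [0.5156, -0.0562, 0.1849]
orientation: [0.725, 0.689, 0.0, 0.0]
ft_force: [-0.4, -0.8, -0.6]
opening: 0.997
gripper_force: 0.0
```

```bash
python3 - <<'E'
from h import *
n=now();print(np.round(n,4))
c=wrist();im=c['pixels'];g=cv2.cvtColor(im,cv2.COLOR_BGR2HSV)
print(proj(c,[(.516,-.055,.1)]))
m=(g[...,1]<45)&(g[...,2]>170);m[:150]=0;m[:,:180]=0;m[:,340:]=0
for b,a,ce in blobs(m,60): print(a,ce.round(1),ray(c,ce,.1).round(4))
go(n,(.516,-.055,.036,87))
cv2.imwrite('pics/w3.png',im)
E
```

```text
[ 5.15600e-01 -5.62000e-02  1.84900e-01  8.70887e+01]
[[255.02362582 192.72689646]]
5839 [217.  197.5] [[ 0.4843 -0.0575  0.1   ]]
5071 [310.8 192.6] [[ 0.562  -0.0572  0.1   ]]
885 [259.9 168.1] [[ 0.5209 -0.0344  0.1   ]]
68 [194.8 264.7] [[ 0.4589 -0.1197  0.1   ]]
826 [330.  291.1] [[ 0.5801 -0.1534  0.1   ]]
236 [274.7 324.7] [[ 0.5282 -0.1886  0.1   ]]
N=6 [0.008, 0.002, 0.993] 0.003
```

View pics/w3.png

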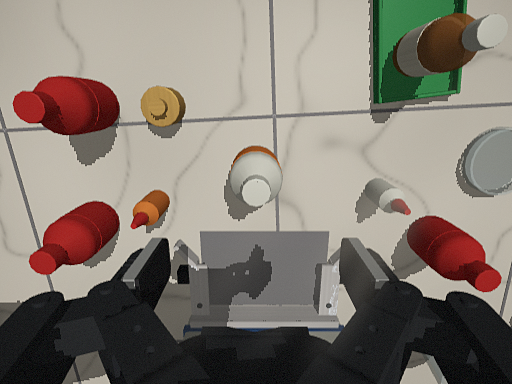

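The white cap is at (257,192) against (255,193) predicted, and the amber bottle stands upright in the green tray. Grasp the white bottle.

>>> arm_command --moves '[[[0,0.02,0.99],0,1],[[0,0.02,0.99],0,1],[[0,0,0.99],0,1],[[0,0,0.99],0,1],[[0,0,0.99],0,1],[[0,0,0.99],0,1],[[0,0,0],0,1],[[0,0,0],0,0.4],[[0,0,0],0,0.4],[[0,0,0],0,0.4],[[0,0,0],0,0.4],[[0,0,0],0,0.4]]' --squeeze 30

```text
time: 9.95
tcp_pos: [0.5175, -0.0561, 0.0376]
orientation: [0.725, 0.689, 0.001, 0.001]
ft_force: [-0.9, 0.7, 6.1]
opening: 0.593
gripper_force: 31.1
```

>>> arm_command --moves '[[[0,0,0],0,0.4],[[0,0,0],0,0.4],[[0,0,0],0,0.4]]'

```text
time: 10.25
tcp_pos: [0.5175, -0.0561, 0.0376]
orientation: [0.725, 0.689, 0.001, 0.001]
ft_force: [0.1, 0.6, 6.5]
opening: 0.592
gripper_force: 31.1
```

```bash
python3 - <<'E'
from h import *
n=now();print(np.round(n,4))
go(n,(.516,-.055,.19,87),(.6,.14,.19,90),(.678,.14,.19,90),(.678,.14,.042,90))
E
```

```text
[ 5.17500e-01 -5.61000e-02  3.76000e-02  8.71248e+01]
N=7 [0.006, -0.009, -0.871] 0.004
N=8 [0.987, 0.391, -0.0] -0.075
N=4 [0.0, 0.78, -0.0] -0.0
N=6 [0.0, 0.0, 0.987] -0.0
```

>>> arm_command --moves '[[[0,0,-0.87],0,0.4],[[0,0,-0.87],0,0.4],[[0,0,-0.87],0,0.4],[[0,0,-0.87],0,0.4],[[0,0,-0.87],0,0.4],[[0,0,-0.87],0,0.4],[[0,0,-0.87],0,0.4]]'

```text
time: 10.95
tcp_pos: [0.5165, -0.0561, 0.19]
orientation: [0.725, 0.689, 0.0, 0.0]
ft_force: [0.9, -0.7, -1.5]
opening: 0.592
gripper_force: 32.6
```

>>> arm_command --moves '[[[0.99,0.39,0],-0.075,0.4],[[0.99,0.39,0],-0.075,0.4],[[0.99,0.39,0],-0.075,0.4],[[0.99,0.39,0],-0.075,0.4],[[0.99,0.39,0],-0.075,0.4],[[0.99,0.39,0],-0.075,0.4],[[0.99,0.39,0],-0.075,0.4],[[0.99,0.39,0],-0.075,0.4],[[0,0.78,0],0,0.4],[[0,0.78,0],0,0.4],[[0,0.78,0],0,0.4],[[0,0.75,0],0,0.4]]'

```text
time: 12.15
tcp_pos: [0.6779, 0.14, 0.189]
orientation: [0.706, 0.708, 0.0, 0.0]
ft_force: [0.2, -0.2, -2.1]
opening: 0.589
gripper_force: 32.7
```

```bash
python3 - <<'E'
from h import *
n=now();print(np.round(n,4))
go(n,(.678,.142,.042,90))
E
```

```text
[ 0.6779  0.14    0.189  90.1334]
N=6 [0.014, 0.001, 0.98] 0.004
```

>>> arm_command --moves '[[[0,0,0.95],0,0.4],[[0,0,0.95],0,0.4],[[0,0,0.95],0,0.4],[[0,0,0.95],0,0.4],[[0,0,0.95],0,0.4],[[0,0,0.8],0,0.4],[[0,0,0.31],0,0.4],[[0,0,0],0,0.4],[[0,0,0],0,0.8],[[0,0,0],0,1],[[0,0,0],0,1],[[0,0,0],0,1]]'

```text
time: 13.35
tcp_pos: [0.6773, 0.1399, 0.0421]
orientation: [0.706, 0.708, 0.0, 0.0]
ft_force: [-0.2, 0.1, -0.2]
opening: 0.994
gripper_force: 0.0
```

>>> arm_command --moves '[[[0,0,-0.5],0,1],[[0,0,-0.9],0,1],[[0,0,-0.9],0,1],[[0,0,-0.9],0,1],[[0,0,-0.9],0,1],[[0,0,-0.9],0,1],[[0,0,-0.9],0,1],[[0,0,-0.9],0,1]]'

```text
time: 14.15
tcp_pos: [0.6771, 0.1398, 0.214]
orientation: [0.706, 0.708, 0.0, 0.0]
ft_force: [0.3, 0.3, -0.5]
opening: 0.999
gripper_force: 0.0
```

```bash
python3 - <<'E'
from h import *
n=now();print(np.round(n,4))
# look from behind the tray: tool at tray rear
go(n,(.48,.13,.25,100),(.45,.245,.25,113))
E
```

```text
[ 0.6771  0.1398  0.214  90.1257]
N=8 [0.027, -0.988, -0.18] -0.247
N=5 [0.953, 0.01, -0.0] -0.52
```

>>> arm_command --moves '[[[0.03,-0.99,-0.1],-0.25,1],[[0.03,-0.99,-0.1],-0.25,1],[[0.03,-0.99,-0.1],-0.25,1],[[0.03,-0.99,-0.1],-0.25,1],[[0.03,-0.99,0],-0.25,0.4],[[0.03,-0.99,0],-0.25,0.4],[[0.03,-0.99,0],-0.25,0.4],[[0.03,-0.99,0],-0.25,0.4],[[0.7,0.1,0],-0.7,0.4],[[0.7,0.1,0],-0.7,0.4],[[0.7,0.1,0],-0.7,0.4],[[0.7,0.1,0],-0.6,0.4]]'

```text
time: 15.35
tcp_pos: [0.4706, 0.201, 0.2229]
orientation: [0.546, 0.838, 0.001, 0.0]
ft_force: [-0.0, 0.2, 0.6]
opening: 0.398
gripper_force: 0.0
```

>>> arm_command --moves '[[[0,0,0],0,0.4],[[0,0,0],0,0.4]]'

```text
time: 15.55
tcp_pos: [0.4707, 0.2002, 0.2224]
orientation: [0.548, 0.837, 0.0, 0.0]
ft_force: [-0.8, -0.2, -0.1]
opening: 0.399
gripper_force: 0.0
```

```bash
cat > tr.py <<'E'
from h import *
def tray(c,guess,show=False):
    """tray pose from vial-free features: outline of blue mask in top-face plane, well hole corners"""
    im=c['pixels'];g=cv2.cvtColor(im,cv2.COLOR_BGR2HSV)
    m=((g[...,0]>100)&(g[...,0]<130)&(g[...,1]>100)&(g[...,2]>40)).astype(np.uint8)
    cs,h=cv2.findContours(m,cv2.RETR_CCOMP,cv2.CHAIN_APPROX_NONE)
    out=[]
    for k,q in enumerate(cs):
        if h[0][k][3]>=0 and cv2.contourArea(q)>150:
            e=cv2.boxPoints(cv2.minAreaRect(q.astype(np.float32)));p=ray(c,e,.012);d=[np.linalg.norm(p[i]-p[i-1])*1e3 for i in range(4)]
            print('hole',cv2.contourArea(q),e.round().tolist(),p[:,:2].round(4).tolist(),'mid',p.mean(0).round(4),'sides',np.round(d,1))
    return m
E
python3 - <<'E'
from tr import *
n=now();print(np.round(n,4));c=wrist();np.savez('w4.npz',**c);cv2.imwrite('pics/w4.png',c['pixels']);tray(c,0)
E
```

```text
[  0.4707   0.2002   0.2224 113.5927]
hole 1907.0 [[239.0, 121.0], [297.0, 119.0], [298.0, 153.0], [240.0, 155.0]] [[0.4332, 0.2393], [0.4958, 0.2695], [0.5153, 0.2332], [0.4506, 0.2018]] mid [0.4737 0.2359 0.012 ] sides [41.3 69.6 41.2 72. ]
```

View pics/w4.png

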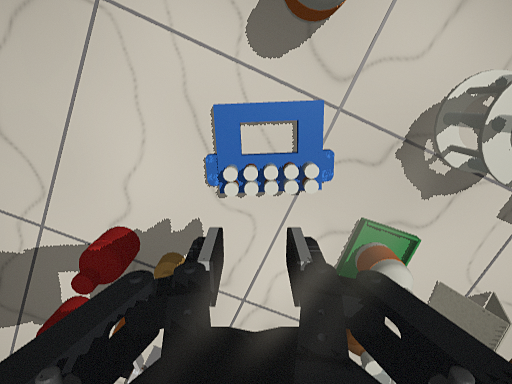

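The well measures 41 × 70 as it should, with centre (0.474,0.236) and tray yaw about -64°. The white bottle is in the green tray. Next I put the fingers into the well.

```bash
python3 - <<'E'
from h import *
go(now(),(.4737,.236,.06,116),(.4737,.236,.004,116))
E
```

```text
N=7 [0.181, 0.101, 0.927] -0.07
N=3 [0.0, 0.0, 0.747] -0.0
```

>>> arm_command --moves '[[[0.18,0.1,0.93],-0.07,0.4],[[0.18,0.1,0.93],-0.07,0.4],[[0.18,0.1,0.93],-0.07,0.4],[[0.18,0.1,0.93],-0.07,0.4],[[0.18,0.1,0.93],-0.07,0.4],[[0.18,0.1,0.93],-0.07,0.4],[[0.18,0.1,0.93],-0.07,0.4],[[0,0,0],0,0.4],[[0,0,0],0,0.4]]'

```text
time: 16.5
tcp_pos: [0.4738, 0.2357, 0.0597]
orientation: [0.53, 0.848, -0.0, 0.0]
ft_force: [0.1, -0.1, -0.1]
opening: 0.401
gripper_force: 0.0
```

```bash
python3 - <<'E'
from tr import *
n=now();print(np.round(n,4));c=wrist();tray(c,0);cv2.imwrite('pics/w5.png',c['pixels'])
go(n,(.4737,.236,.004,116))
E
```

```text
[4.738000e-01 2.357000e-01 5.970000e-02 1.160083e+02]
N=3 [0.004, 0.0, 0.742] 0.001
```

>>> arm_command --moves '[[[0,0,0.6],0,0.4],[[0,0,0.6],0,0.4],[[0,0,0.4],0,0.4],[[0,0,0.3],0,0.4],[[0,0,0.2],0,0.4],[[0,0,0.1],0,0.4],[[0,0,0],0,0.4]]'

```text
time: 17.25
tcp_pos: [0.4735, 0.2362, 0.0041]
orientation: [0.529, 0.848, 0.0, 0.0]
ft_force: [1.1, 0.5, 1.0]
opening: 0.401
gripper_force: 0.0
```

>>> arm_command --moves '[[[0,0,0.1],0,0.4],[[0,0,0.06],0,0.4],[[0,0,0.04],0,0.4],[[0,0,0],0,0.4]]'

```text
time: 17.65
tcp_pos: [0.4735, 0.2363, -0.0008]
orientation: [0.529, 0.848, 0.0, 0.0]
ft_force: [-1.4, -0.6, 2.5]
opening: 0.398
gripper_force: 1.5
```

```bash
python3 - <<'E'
from h import *
from station import r
n=now();print(np.round(n,4),r.get_obs()['ft_force'])
a=(.4777,.2278,-.001,116)
go((*n[:3],116),a,(.5375,.109,-.001,87))
E
```

```text
[ 4.735000e-01  2.363000e-01 -8.000000e-04  1.160755e+02] [-1.38452638 -0.63709121  2.48370063]
N=1 [-0.377, 0.001, 0.009] -0.0
N=6 [-0.874, 0.199, -0.0] 0.967
```

>>> arm_command --moves '[[[0,0,-0.07],0,0.4],[[-0.2,0,0],0,0.4],[[-0.2,0,0],0,0.4],[[-0.3,0.02,0],0,0.4],[[-0.4,0.04,0],0.1,0.4],[[-0.4,0.05,0],0.2,0.4],[[0,0,0],0,0.4]]'

```text
time: 18.35
tcp_pos: [0.4932, 0.2024, 0.0008]
orientation: [0.541, 0.841, 0.0, 0.0]
ft_force: [0.4, 0.3, 0.2]
opening: 0.398
gripper_force: 0.0
```

```bash
python3 - <<'E'
from tr import *
n=now();print(np.round(n,4));c=wrist();im=c['pixels'];cv2.imwrite('pics/w6.png',im)
g=cv2.cvtColor(im,cv2.COLOR_BGR2HSV);m=((g[...,0]>100)&(g[...,0]<130)&(g[...,1]>100)&(g[...,2]>40))
for b,a,ce in blobs(m,1000):
    u=np.argwhere(b)[:,::-1].astype(np.float32);y0=u[:,1].min();print(a,ce,u.min(0),u.max(0))
    # rear edge: for each column topmost
    cols=range(int(u[:,0].min())+25,int(u[:,0].max())-25,4);e=np.array([(k,u[u[:,0]==k,1].min()) for k in cols])
    p=ray(c,e,.012)[:,:2];l=cv2.fitLine(p.astype(np.float32),cv2.DIST_HUBER,0,.001,.001).ravel();print('rear edge',l,np.degrees(np.arctan2(l[1],l[0])),e[[0,len(e)//2,-1]].tolist(),p[[0,-1]].tolist())
T=proj(c,[(*n[:2],.012)]);print('tcp px',T)
E
```

```text
[4.932000e-01 2.024000e-01 8.000000e-04 1.144286e+02]
23563 [256.09752578 202.2885456 ] [105. 151.] [406. 288.]
rear edge [0.9121704  0.40981114 0.4754861  0.25105587] 24.19297 [[130.0, 151.0], [254.0, 152.0], [378.0, 152.0]] [[0.41984902640264526, 0.22619959904265366], [0.5233896463129454, 0.2727042824750864]]
2935 [256.34957411 289.57308348] [218. 261.] [291. 328.]
rear edge [0.55708    0.8304588  0.4953099  0.19583784] 56.145897 [[243.0, 272.0], [255.0, 262.0], [263.0, 261.0]] [[0.49244397578326277, 0.1895750501353361], [0.49919877956039826, 0.19974944894520966]]
tcp px [[254.47828923 252.51186376]]
```

```bash
cat > tr.py <<'E'
from h import *
def rear(c,n):
    """tray pose from its rear edge (top face, z=12) in the wrist view while the fingers stand in the well"""
    g=cv2.cvtColor(c['pixels'],cv2.COLOR_BGR2HSV);m=((g[...,0]>100)&(g[...,0]<130)&(g[...,1]>100)&(g[...,2]>40))
    b,a,ce=max(blobs(m,1000),key=lambda t:t[1]);u=np.argwhere(b)[:,::-1]
    y0=np.median([u[u[:,0]==k,1].min() for k in range(200,310,5)]);w=u[np.abs(u[:,1]-(y0+9))<5,0];lo,hi=w.min(),w.max()
    e=np.array([(k,u[u[:,0]==k,1].min()) for k in range(lo+8,hi-8,3)]);p=ray(c,e,.012)[:,:2].astype(np.float32)
    l=cv2.fitLine(p,cv2.DIST_HUBER,0,.001,.001).ravel();d=l[:2]*np.sign(l[0]);yaw=np.degrees(np.arctan2(d[1],d[0]))-90
    q=ray(c,[(lo,y0+9),(hi,y0+9)],.012)[:,:2];x=np.array([d[1],-d[0]])
    mid=q.mean(0);mid=mid+x*((l[2:]-mid)@x);O=mid+.06*x;t=np.array(n[:2])-O
    print('tray O',O.round(4),'yaw',yaw.round(1),'width',(np.linalg.norm(q[1]-q[0])*1e3).round(1),'tcp in tray mm',(np.array([t@x,t@d])*1e3).round(1),'phi-yaw-180',round(n[3]-yaw-180,1))
    return O,yaw
E
python3 - <<'E'
from tr import *
n=now();c=wrist();rear(c,n);go(n,(.5385,.109,.001,87))
E
```

```text
tray O [0.4973 0.1952] yaw -65.5 width 129.9 tcp in tray mm [-8.9 -0.9] phi-yaw-180 0.0
N=6 [-0.685, 0.157, -0.002] 0.916
```

Tracking is consistent: width 129.9 and TCP at tray x -8.9. Continue the push.

>>> arm_command --moves '[[[-0.37,0.09,0],0.5,0.4],[[-0.37,0.09,0],0.5,0.4],[[-0.37,0.09,0],0.5,0.4],[[-0.37,0.09,0],0.5,0.4],[[-0.37,0.09,0],0.5,0.4],[[-0.37,0.09,0],0.5,0.4],[[-0.37,0.09,0],0.5,0.4],[[-0.37,0.09,0],0.5,0.4],[[-0.37,0.09,0],0.5,0.4],[[-0.37,0.09,0],0.5,0.4],[[-0.37,0.09,0],0.5,0.4],[[0,0,0],0,0.4]]'

```text
time: 19.65
tcp_pos: [0.5377, 0.1091, 0.0008]
orientation: [0.726, 0.688, -0.0, 0.0]
ft_force: [0.3, 0.9, 0.1]
opening: 0.399
gripper_force: 0.0
```

```bash
python3 - <<'E'
from tr import *
from station import camera
n=now();print(np.round(n,4));c=wrist();rear(c,n)
t=camera('top');cv2.imwrite('pics/t7.png',t['pixels'])
g=cv2.cvtColor(t['pixels'],cv2.COLOR_BGR2HSV)
m=(g[...,0]>10)&(g[...,0]<28)&(g[...,1]>130)&(g[...,2]>90);m[:230]=0;m[262:]=0;m[:,:262]=0;m[:,290:]=0
for b,a,ce in blobs(m,15):print('weight?',a,ce,ray(t,ce,.035).round(4))
go(n,(.538,.02,.001,87),(.5135,-.19,.001,87))
E
```

```text
[5.37700e-01 1.09100e-01 8.00000e-04 8.68859e+01]
tray O [0.5379 0.1008] yaw -93.4 width 130.2 tcp in tray mm [-8.3 -0.7] phi-yaw-180 0.3
N=4 [-0.889, 0.051, -0.002] -0.006
N=9 [-0.938, -0.06, -0.0] -0.0
```

>>> arm_command --moves '[[[-0.36,0.02,0],0,0.4],[[-0.36,0.02,0],0,0.4],[[-0.36,0.02,0],0,0.4],[[-0.36,0.02,0],0,0.4],[[-0.36,0.02,0],0,0.4],[[-0.36,0.02,0],0,0.4],[[-0.36,0.02,0],0,0.4],[[-0.36,0.02,0],0,0.4],[[-0.36,0.02,0],0,0.4],[[-0.36,0.02,0],0,0.4],[[-0.36,0.02,0],0,0.4],[[-0.36,0.02,0],0,0.4]]'

```text
time: 20.95
tcp_pos: [0.5379, 0.0014, 0.0008]
orientation: [0.725, 0.689, -0.0, -0.0]
ft_force: [-0.2, 3.6, 2.3]
opening: 0.4
gripper_force: 1.4
```

```bash
python3 - <<'E'
from tr import *
from station import camera
n=now();print(np.round(n,4));c=wrist();rear(c,n);cv2.imwrite('pics/w8.png',c['pixels'])
t=camera('top');cv2.imwrite('pics/t8.png',t['pixels']);np.savez('t8.npz',**t)
go(n,(.525,-.091,.001,87))
E
```

```text
[5.37900e-01 1.40000e-03 8.00000e-04 8.70785e+01]
tray O [ 0.538  -0.0058] yaw -92.9 width 129.9 tcp in tray mm [-7.1 -0.5] phi-yaw-180 0.0
N=4 [-0.929, -0.081, -0.002] 0.004
```

>>> arm_command --moves '[[[-0.37,-0.02,0],0,0.4],[[-0.37,-0.02,0],0,0.4],[[-0.37,-0.03,0],0,0.4],[[-0.37,-0.04,0],0,0.4],[[-0.37,-0.04,0],0,0.4],[[-0.37,-0.04,0],0,0.4],[[-0.37,-0.04,0],0,0.4],[[-0.37,-0.04,0],0,0.4],[[-0.37,-0.04,0],0,0.4],[[-0.37,-0.02,0],0,0.4],[[0,0,0],0,0.4]]'

```text
time: 22.15
tcp_pos: [0.5249, -0.091, 0.0009]
orientation: [0.725, 0.688, -0.0, 0.0]
ft_force: [-0.4, 0.2, 0.3]
opening: 0.403
gripper_force: 0.0
```

```bash
python3 - <<'E'
from tr import *
from station import camera
n=now();print(np.round(n,4));c=wrist();rear(c,n)
s=camera('scene');t=camera('top');np.savez('t9.npz',**t);np.savez('s9.npz',**s)
A=t['pixels'][150:290,260:400];B=s['pixels'][150:290,60:230]
cv2.imwrite('pics/m9.png',np.hstack([cv2.resize(A,None,fx=2.6,fy=2.6,interpolation=cv2.INTER_CUBIC),cv2.resize(B,None,fx=2.5,fy=2.6,interpolation=cv2.INTER_CUBIC)]))
E
```

```text
[ 5.24900e-01 -9.10000e-02  9.00000e-04  8.70136e+01]
tray O [ 0.525  -0.0991] yaw -93.0 width 130.2 tcp in tray mm [-8.1 -0.5] phi-yaw-180 0.0
```

>>> arm_command --moves '[[[-0.2,0,0],0,0.4],[[-0.2,0,0],0,0.4],[[-0.2,0,0],0,0.4],[[-0.2,0,0],0,0.4],[[-0.2,0,0],0,0.4],[[-0.2,0,0],0,0.4],[[-0.2,0,0],0,0.4],[[-0.2,0,0],0,0.4],[[-0.1,0,0],0,0.4]]'

```text
time: 23.2
tcp_pos: [0.5227, -0.1328, 0.0008]
orientation: [0.725, 0.689, 0.0, 0.0]
ft_force: [-0.1, 2.1, 1.2]
opening: 0.397
gripper_force: 1.2
```

```bash
python3 - <<'E'
from tr import *
from station import r
n=now();print(np.round(n,4));c=wrist();rear(c,n);o=r.get_obs();print(o['ft_force'],o['torque'])
E
```

```text
[ 5.22700e-01 -1.32800e-01  8.00000e-04  8.70569e+01]
tray O [ 0.5231 -0.14  ] yaw -92.9 width 130.4 tcp in tray mm [-7.1 -0.7] phi-yaw-180 0.0
[ 0.17500302  0.38901058 -0.27984096] [0.03160682 0.04552937 0.0385499 ]
```

>>> arm_command --moves '[[[-0.2,0,0],0,0.4],[[-0.2,0,0],0,0.4],[[-0.2,0,0],0,0.4],[[-0.2,0,0],0,0.4],[[-0.2,0,0],0,0.4]]'

```text
time: 23.75
tcp_pos: [0.5214, -0.1574, 0.0008]
orientation: [0.725, 0.689, 0.0, -0.0]
ft_force: [0.6, 5.5, 1.0]
opening: 0.404
gripper_force: 2.5
```

>>> arm_command --moves '[[[-0.2,0,0],0,0.4],[[-0.2,0,0],0,0.4],[[-0.2,0,0],0,0.4],[[-0.2,0,0],0,0.4]]'

```text
time: 24.15
tcp_pos: [0.5204, -0.1774, 0.0008]
orientation: [0.725, 0.689, 0.0, -0.0]
ft_force: [-0.1, 5.4, 2.0]
opening: 0.4
gripper_force: 2.5
```

```bash
python3 - <<'E'
from tr import *
from station import r
n=now();print(np.round(n,4));c=wrist();rear(c,n);o=r.get_obs();print(o['ft_force'],o['torque'])
E
```

```text
[ 5.20400e-01 -1.77400e-01  8.00000e-04  8.70761e+01]
tray O [ 0.5208 -0.1845] yaw -92.9 width 130.4 tcp in tray mm [-7.1 -0.7] phi-yaw-180 0.0
[-0.53839147 -0.50174386 -0.77359801] [-0.02158653  0.00062809  0.04203278]
```

>>> arm_command --moves '[[[-0.1,0,0],0,0.4],[[-0.1,0,0],0,0.4],[[-0.1,0,0],0,0.4],[[-0.1,0,0],0,0.4]]'

```text
time: 24.6
tcp_pos: [0.5199, -0.1876, 0.0008]
orientation: [0.725, 0.689, -0.0, 0.0]
ft_force: [0.5, 1.7, 0.4]
opening: 0.401
gripper_force: 1.3
```

>>> arm_command --moves '[[[-0.05,0,0],0,0.4],[[-0.05,0,0],0,0.4]]'

```text
time: 24.8
tcp_pos: [0.5198, -0.1883, 0.0007]
orientation: [0.725, 0.689, 0.001, -0.001]
ft_force: [2.4, 22.8, 6.2]
opening: 0.398
gripper_force: 11.9
```

>>> arm_command --moves '[[[-0.02,0,0],0,0.4],[[0,0,0],0,0.4],[[0,0,0],0,0.4]]'

```text
time: 25.1
tcp_pos: [0.5198, -0.1882, 0.0007]
orientation: [0.725, 0.689, 0.001, -0.001]
ft_force: [2.6, 19.5, 4.9]
opening: 0.401
gripper_force: 9.8
```

```bash
python3 - <<'E'
from tr import *
from station import r
n=now();print(np.round(n,4));c=wrist();rear(c,n);o=r.get_obs();print(o['ft_force'],o['torque'])
E
```

```text
[ 5.19800e-01 -1.88200e-01  7.00000e-04  8.70981e+01]
tray O [ 0.5202 -0.1954] yaw -92.9 width 130.5 tcp in tray mm [-7.2 -0.7] phi-yaw-180 -0.0
[ 2.30495946 19.51139835  4.67115899] [ 3.16605409 -0.3218943  -0.00538514]
```

>>> arm_command --moves '[[[0.15,0,0],0,0.4],[[0.2,0.02,0],0,0.4],[[0.1,0,0],0,0.4],[[0,0,-0.3],0,0.4],[[0,0,-0.9],0,0.4],[[0,0,-0.9],0,0.4],[[0,0,-0.9],0,0.4],[[0,0,-0.9],0,0.4],[[0,0,-0.9],0,0.4],[[0,0,-0.9],0,0.4],[[0,0,-0.9],0,0.4],[[0,0,0],0,0.4]]'

```text
time: 26.35
tcp_pos: [0.5219, -0.1797, 0.1694]
orientation: [0.725, 0.689, 0.001, 0.003]
ft_force: [-0.3, -0.0, -0.0]
opening: 0.398
gripper_force: 0.0
```

```bash
python3 - <<'E'
from tr import *
from station import camera
n=now();print(np.round(n,4));c=wrist();rear(c,n)
s=camera('scene')
A=c['pixels'][110:300,130:390];B=s['pixels'][130:310,20:330]
cv2.imwrite('pics/fin.png',np.vstack([cv2.resize(A,(780,330),interpolation=cv2.INTER_CUBIC)[:300],cv2.resize(B,(516,300),interpolation=cv2.INTER_CUBIC) if 0 else cv2.copyMakeBorder(cv2.resize(B,(516,300),interpolation=cv2.INTER_CUBIC),0,0,0,264,cv2.BORDER_CONSTANT)]))
E
```

```text
[ 0.5219 -0.1797  0.1694 87.0621]
tray O [ 0.5201 -0.1966] yaw -93.0 width 130.1 tcp in tray mm [-17.    0.9] phi-yaw-180 0.0
```

View pics/fin.png

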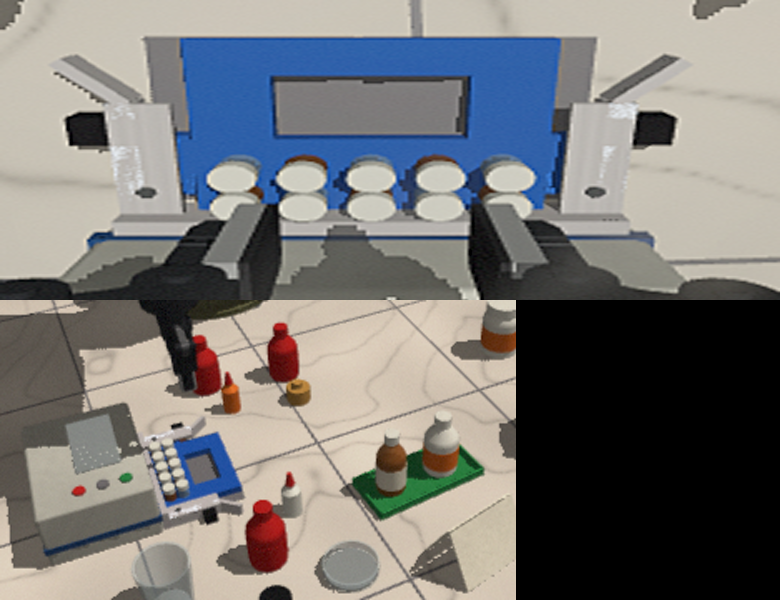

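The final picture shows the tray straight and seated under both lips against the stop. Both bottles stand upright in the green tray, and the droppers and weight are in place. The tray pose matches the bracket to under 1 mm, and the force dropped at the snap before the stop. Handing in.

```bash
python3 -c "
from station import order
print(order.job_done())"
```

```text
the job is handed in; nothing more can be done
None
```

I handed the job in at about 26 s: both bottles stand upright in the spill tray, and the vial tray was slid in flat against the back stop. That both clips snapped is read from the push force dropping just before the stop and the tray lying straight; I never saw the clips themselves.

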